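Trace the unlock track on a lab instrument's control pad

TASK

Unlock the lab instrument's control pad: with your fingertips touch the round start stud, then follow the raised zig-zag track round both corners to the square end stud, lightly touching every stud on the way in turn. Finish with the fingertips still resting on the square stud, pressing lightly; the program ends while holding that touch. Keep the springy plate well short of its stop throughout, and do not lift, tip or shift the pad or the things around it.

Things in the scene. Friction and masses are not known exactly. Their poses are not given: they have to be found in the camera images.
- console: The control pad: a loose white console on four rubber feet, 150 mm (x) by 210 mm (y), its body 34 mm high, about 1.8 kg, standing on the bench. Origin at the centre of its underside, z up. A springy black touch plate floats on top of it; nothing on the pad stands higher than the studs.
- plate_top (a point): Centre of the touch plate's top face, 49 mm above the bench at rest; plate 120 mm (x) by 180 mm (y), axes as the console's. On it a raised grey plastic track, 14 mm wide, 3 mm high, with seven steel studs whose crowns stand 2 mm above the track (54 mm above the bench). Three 70 mm legs: along -y, then +x, then -y; a stud every 35 mm.
- plate (a joint): How far the whole touch plate (with track and studs) is pressed straight down, in m: 0 at rest, 0.010 at its hard stop. Springy: it starts to move at about 1 N and takes 1.2 N more per mm (about 7 N at 5 mm, 13 N at the stop). Light contact is anything up to 9 mm.
- stud0: The round START stud: flat disc, 26 mm across its foot, 18 mm across its flat top; number 1 of 7 along the track. Origin at the centre of its crown (its highest point), at (-35, 70) mm in the console's x, y; axes as the console's. Moves down with the plate.
- stud1: Small domed stud, 13 mm across, half-way along the first leg; number 2 of 7 along the track. Origin at the centre of its crown (its highest point), at (-35, 35) mm in the console's x, y; axes as the console's. Moves down with the plate.
- stud2: Small domed stud, 13 mm across, on the first corner; number 3 of 7 along the track. Origin at the centre of its crown (its highest point), at (-35, 0) mm in the console's x, y; axes as the console's. Moves down with the plate.
- stud3: Small domed stud, 13 mm across, half-way along the middle leg; number 4 of 7 along the track. Origin at the centre of its crown (its highest point), at (0, 0) mm in the console's x, y; axes as the console's. Moves down with the plate.
- stud4: Small domed stud, 13 mm across, on the second corner; number 5 of 7 along the track. Origin at the centre of its crown (its highest point), at (35, 0) mm in the console's x, y; axes as the console's. Moves down with the plate.
- stud5: Small domed stud, 13 mm across, half-way along the last leg; number 6 of 7 along the track. Origin at the centre of its crown (its highest point), at (35, -35) mm in the console's x, y; axes as the console's. Moves down with the plate.
- stud6: The SQUARE END stud: 26 mm square foot, 20 mm square flat top; number 7 of 7 along the track. Origin at the centre of its crown (its highest point), at (35, -70) mm in the console's x, y; axes as the console's. Moves down with the plate.
- rack: Bystander: green tube rack, 100 by 55 by 70 mm, with two blue-capped tubes up to 104 mm high, loose on the bench on the +y side of the pad. Origin at the centre of its underside.
- bottle: Bystander: amber bottle, 54 mm across, 105 mm high, loose on the bench on the -y side of the pad. Origin at the centre of its underside.
- microplate: Bystander: lidded white well plate, 86 by 128 mm, 20 mm high, loose on the bench on the +x side of the pad. Origin at the centre of its underside.

How it is judged:
By the outcome, as a careful person would: the job done as asked, in the order asked, and still so for the second after the job is handed in, while the arm keeps its last pose, push and grip.
It also fails if it takes over 40 s, if anything falls off the work surface, if the arm or the gripper's body presses on something with over 40 N, if the wrist force passes 120 N, or if a joint passes its speed limit or range.

ROBOT

A 6-joint arm with a two-finger parallel gripper is mounted at the origin on the work surface. World frame = base frame: x ahead of the robot, y to its left, z up, the work surface at z = 0. Lengths are in m, angles in rad, forces in N, time in s.
With the tool pointing down it reaches from about 0.375 to 0.975 m from the base axis. Payload 3.8 kg.
Tool frame: the origin (TCP) lies midway between the tips of the shut fingers; the grasp point (between the pads) lies 19 mm behind it; x points along the fingers, y is the direction in which the jaws open and shut, and the axes are right-handed (so a half turn about x gives the same grasp; the last joint's range is limited). The gripper opens to 88 mm and grips with 3 to 60 N. Pads are 18 mm wide; open, the fingers measure 123 mm over their backs; the gripper's body (75 mm by 187 mm) begins 45 mm behind the grasp point.
Start: joints at [1.201, 0.264, 1.604, -0, 1.274, -0.037], TCP at [0.221, 0.638, 0.211] pointing down, gripper open.
Joint ranges: [-2.63, 2.63], [-0.94, 2.18], [0.31, 2.57], [-1.31, 4.45], [0, 2.66], [-2.55, 2.55]. Speed limits (rad/s): [2.57, 2.57, 3.14, 3.14, 3.14, 3.14].

INTERFACE

Orientations are given as a rotation vector (axis times angle).
In Python, from cell import manip, inverse_kinematics, cams, order gives the robot as it stands. Calls block until the motion is done:
- manip.move_pose(position, orientation): joint-space move of the TCP to a pose.
- manip.move_linear(position, rate=0.15, rot=None): straight line of the TCP; rot=None keeps the orientation; rate is the mean speed in m/s.
- manip.set_joints(angles): joint-space move.
- manip.set_gripper(opening, force=None): finger opening in m; force is the grip in N (None keeps the last); returns when the fingers have stopped.
- manip.dwell(seconds).
- inverse_kinematics(position, orientation): joint angles nearest the present ones, or None.
- manip.state(): the state.
- cams.capture(name): name is "side" or "top" or "wrist"; returns a dict with "image" (400x640x3 uint8, blue, green, red), "z_map" (400x640 float32, m along the optical axis (not along the pixel's ray), 0 where there is no reading), "intrinsics" (3x3 intrinsics, pixels), "position" and "orientation" of the camera in the world; the wrist camera has in their place "T_tool_cam" (4x4, takes a point from camera to tool coordinates, whose origin is the TCP and whose axes are the tool frame's). Camera axes: x right, y down, z forward; pixel columns grow to the right and rows downward; lengths in m; the calibration is good to about 2 mm. A picture is of the moment at which its call begins: read the wrist's pose just before it.
A pose or a line that the arm cannot do raises manip.IKError and nothing moves.
- order.close_job(): hands the job in, once; it reports no verdict.
The state is a dict: "clock": time; "joint_pos": joint angles; "joint_velocities": joint speeds; "tau": joint torques, N m; "tool_pos": TCP position; "tcp_rot": TCP orientation; "contact_force": force on the tool from outside, world axes, zero at the start; "moment": the same for the moment, N m; "gripper_width": finger opening in m.
Only numpy, scipy, OpenCV 4.12 (cv2) and the standard library are available. Lean on these libraries where they do the work, as an engineer would, in place of code of your own. Each camera call takes 0.05 s, during which the arm holds its last target.

## Working session

There is one attempt and no reset: what is moved stays moved. The work goes in short steps, each a Python script; the robot and the scene stay as the last script left them, time stands still between calls to the robot, and variables do not carry over. Pictures are saved under pics/ and viewed, and the job is handed in when it is done.

```bash
ls; mkdir -p pics; python3 - <<'E'
from cell import manip,cams
import cv2,numpy as np
s=manip.state();print({k:np.round(v,3) for k,v in s.items()})
for n in ["top","side"]:
    c=cams.capture(n);cv2.imwrite(f"pics/{n}0.png",c["image"]);np.savez(f"{n}0.npz",**c)
    print(n,c["position"],c["orientation"],c["intrinsics"])
E
```

```text
pics
{'clock': np.float64(0.0), 'joint_pos': array([ 1.201,  0.265,  1.605, -0.   ,  1.274, -0.037]), 'joint_velocities': array([-0.   ,  0.001, -0.   ,  0.001,  0.001, -0.   ]), 'tau': array([-1.0000e-03, -5.0213e+01, -3.5687e+01,  7.3000e-02,  2.9000e-02,
       -0.0000e+00]), 'tool_pos': array([0.22 , 0.637, 0.209]), 'tcp_rot': array([ 0.26 ,  1.555, -0.263]), 'contact_force': array([-0.222,  0.092,  0.236]), 'moment': array([-0.005, -0.006,  0.011]), 'gripper_width': np.float64(0.088)}
top [0.44180331 0.03048115 1.00125936] [-2.0907859   2.13743061 -0.1337991 ] [[499.31164239   0.         323.59777852]
 [  0.         499.31164239 200.96459002]
 [  0.           0.           1.        ]]
side [ 0.36848172 -0.65127373  0.62114705] [-2.19566489  0.32817405 -0.19556833] [[460.39893386   0.         329.45751206]
 [  0.         460.39893386 207.9157998 ]
 [  0.           0.           1.        ]]
```

View pics/top0.png

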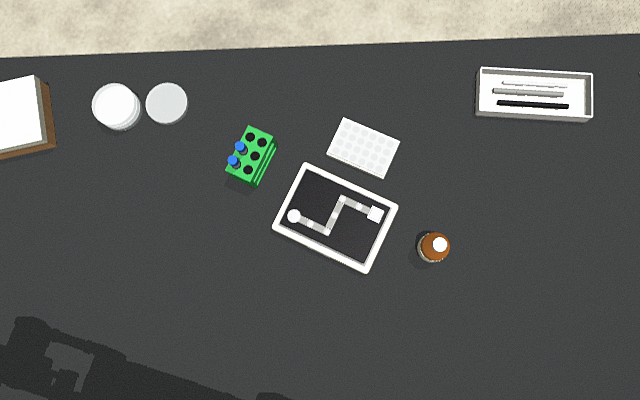

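View pics/side0.png

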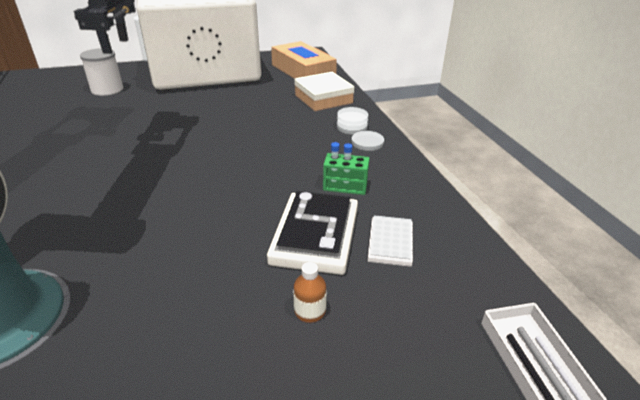

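The top view shows the pad centred near pixel (335,218). The round stud is at (294,216), the square stud at (375,214), the rack at (250,155), the bottle at (433,247) and the microplate at (363,148). Next I'll get a first pose from the top view, then look with the wrist camera.

```bash
cat > h.py <<'E'
import numpy as np,cv2
from scipy.spatial.transform import Rotation as R
def ray(uv,K,p,Rm,z):
    uv=np.atleast_2d(uv).astype(float)
    d=np.c_[(uv-[K[0,2],K[1,2]])/[K[0,0],K[1,1]],np.ones(len(uv))]@Rm.T
    return p+d*((z-p[2])/d[:,2])[:,None]
STUD=np.array([[-35,70],[-35,35],[-35,0],[0,0],[35,0],[35,-35],[35,-70]])/1000
def fit(local,world):
    l0=local.mean(0);w0=world.mean(0)
    l=local-l0;w=world-w0
    a=np.arctan2((l[:,0]*w[:,1]-l[:,1]*w[:,0]).sum(),(l*w).sum())
    c,s=np.cos(a),np.sin(a);M=np.array([[c,-s],[s,c]])
    t=w0-M@l0
    return a,t,world-(local@M.T+t)
def platecorners(img,box):
    # black plate = holes of the white rim: dark component inside white
    g=cv2.cvtColor(img,cv2.COLOR_BGR2GRAY)
    return g
E
python3 - <<'E'
from h import *
c=dict(np.load("top0.npz"));im=c["image"];K=c["intrinsics"];Rm=R.from_rotvec(c["orientation"]).as_matrix();p=c["position"]
cv2.imwrite("pics/top0z.png",cv2.resize(im[150:290,255:415],None,fx=5,fy=4.28*5/4.28*0.8,interpolation=cv2.INTER_CUBIC)[:600])
g=im.min(2)
m=(g>150).astype(np.uint8)
cs,h=cv2.findContours(m,cv2.RETR_CCOMP,cv2.CHAIN_APPROX_NONE)
for i,k in enumerate(cs):
    if cv2.contourArea(k)>80:
        r=cv2.minAreaRect(k);b=cv2.boxPoints(r);M=cv2.moments(k);ce=(M['m10']/M['m00'],M['m01']/M['m00'])
        z=.049 if h[0][i][3]>=0 else .04
        w=ray(b,K,p,Rm,z)[:,:2];
        print(np.round(ce,1),cv2.contourArea(k),h[0][i],np.round(w.mean(0),4),[round(float(np.linalg.norm(w[j]-w[j-1])),4) for j in (1,2)], np.round(w,4).tolist())
for uv in ([294,216],[375,214]): print(ray(uv,K,p,Rm,.054))
E
```

```text
[439.5 244. ] 147.0 [ 5  3 -1 -1] [ 0.5167 -0.1502] [0.026, 0.0251] [[0.5171, -0.1322], [0.5348, -0.1512], [0.5163, -0.1681], [0.4987, -0.1492]]
[335.9 214.7] 889.0 [ 8  4  6 -1] [0.5782 0.0473] [0.1858, 0.0708] [[0.5932, 0.1455], [0.6325, -0.0361], [0.563, -0.0497], [0.5241, 0.1295]]
[334.9 217.1] 7905.5 [12  5  9 -1] [0.5751 0.0494] [0.1514, 0.2107] [[0.5539, 0.1751], [0.6905, 0.1098], [0.5938, -0.0774], [0.4623, -0.0099]]
[334.5 215.8] 5989.5 [-1 10 -1  8] [0.5761 0.0495] [0.1274, 0.1864] [[0.5608, 0.1595], [0.6754, 0.104], [0.5895, -0.0613], [0.4787, -0.0042]]
[362.8 147.4] 2498.0 [13  8 -1 -1] [ 0.7122 -0.0099] [0.0854, 0.1261] [[0.7007, 0.0639], [0.7787, 0.029], [0.7228, -0.084], [0.6466, -0.0484]]
[165.9 102.6] 1274.0 [14 12 -1 -1] [0.8181 0.3893] [0.084, 0.0861] [[0.8627, 0.4328], [0.8596, 0.3489], [0.7736, 0.3464], [0.7763, 0.4291]]
[115.5 105.8] 1652.5 [15 13 -1 -1] [0.8148 0.4952] [0.0901, 0.1058] [[0.8195, 0.5631], [0.8851, 0.5014], [0.8094, 0.4274], [0.7454, 0.4888]]
[ 18.6 112.6] 2470.5 [16 14 -1 -1] [0.8104 0.7029] [0.0907, 0.1544] [[0.882, 0.7638], [0.8903, 0.6735], [0.7389, 0.6431], [0.7305, 0.731]]
[535.9  91.7] 4941.5 [38 15 17 -1] [ 0.8159 -0.3572] [0.0954, 0.2253] [[0.7799, -0.2399], [0.8745, -0.2519], [0.8512, -0.4761], [0.7581, -0.4608]]
[532.1 104.3] 486.0 [18 -1 -1 16] [ 0.7856 -0.3447] [0.0169, 0.141] [[0.7842, -0.2735], [0.8009, -0.2757], [0.7868, -0.416], [0.7703, -0.4134]]
[526.1  94.1] 241.0 [23 21 -1 16] [ 0.8092 -0.336 ] [0.0148, 0.1399] [[0.8104, -0.2656], [0.825, -0.2677], [0.808, -0.4065], [0.7935, -0.4041]]
[551.2  80.6] 810.5 [-1 36 -1 16] [ 0.8127 -0.3535] [0.087, 0.2185] [[0.7801, -0.2402], [0.8664, -0.2509], [0.8446, -0.4683], [0.7597, -0.4547]]
[289.8  22.7] 28222.0 [-1 16 39 -1] [0.9717 0.0913] [1.3444, 0.122] [[1.0648, 0.7621], [1.0041, -0.5809], [0.8829, -0.5662], [0.9349, 0.7501]]
[[0.57540377 0.12632958 0.054     ]]
[[ 0.57546457 -0.02883046  0.054     ]]
```

View pics/top0z.png

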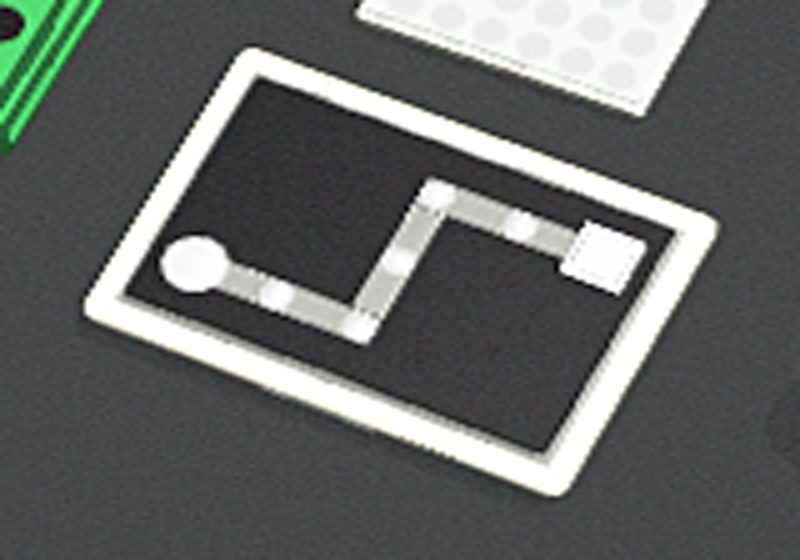

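```bash
python3 - <<'E'
from h import *
from cell import manip,cams,inverse_kinematics
s=manip.state();print(np.round(R.from_rotvec(s["tcp_rot"]).as_matrix(),3))
a=np.radians(-26.3)
best=None
for sg in (1,-1):
    y=sg*np.array([np.cos(a),np.sin(a),0]);x=np.array([0,0,-1.])
    M=np.c_[x,y,np.cross(x,y)];rv=R.from_matrix(M).as_rotvec()
    q=inverse_kinematics([.576,.049,.06],rv);print(sg,rv,None if q is None else np.round(q,2))
    if q is not None:
        d=np.abs(np.array(q)-s["joint_pos"]).sum()
        if best is None or d<best[0]:best=(d,rv)
rv=best[1]
c=cams.capture("wrist");print(np.round(c["T_tool_cam"],3))
manip.set_gripper(0.0,10)
manip.move_pose([.50,.06,.27],rv)
manip.dwell(.2)
s=manip.state();c=cams.capture("wrist")
np.savez("w1.npz",tp=s["tool_pos"],tr=s["tcp_rot"],rv=rv,**c);cv2.imwrite("pics/w1.png",c["image"])
print(s["clock"],s["tool_pos"],s["gripper_width"],s["contact_force"])
E
```

```text
[[-0.001  0.327  0.945]
 [-0.002  0.945 -0.327]
 [-1.    -0.002 -0.   ]]
1 [ 1.53874291  0.95592106 -1.53874291] [ 0.04  0.22  1.95 -0.    0.97  0.5 ]
-1 [-0.86479643  1.3920599   0.86479643] None
[[ 0.001 -0.28   0.96  -0.173]
 [ 1.    -0.001 -0.001  0.   ]
 [ 0.001  0.96   0.279 -0.073]
 [ 0.     0.     0.     1.   ]]
3.95 [0.50000367 0.06058627 0.26987177] 0.0007597415701775522 [-0.49689516  0.48265585  0.38105238]
```

View pics/w1.png

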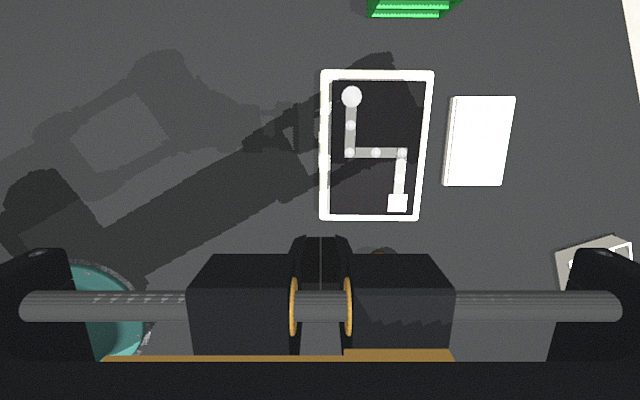

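The wrist view shows the whole pad: round stud at (351,97), track corners at (350,152) and (402,152), square stud at (397,203). I'll measure it in both views.

```bash
python3 - <<'E'
from h import *
def meas(name,im,K,p,Rm,seed0,seed6,a0,t0):
    g=im.min(2).astype(np.float32)
    # predicted studs -> refine: bright blob centroid in window
    M=np.array([[np.cos(a0),-np.sin(a0)],[np.sin(a0),np.cos(a0)]])
    def proj(X):
        q=(X-p)@Rm;return q[:2]/q[2]*K[0,0]+[K[0,2],K[1,2]]
    loc=STUD;pts=[]
    for it in range(3):
        pts=[];w=[]
        for i,l in enumerate(loc):
            X=np.r_[M@l+t0,.054];u=proj(X)
            px=abs(K[0,0]*.001/np.dot(X-p,Rm[:,2]))
            r=(16 if i in(0,6) else 9)*px
            yy,xx=np.mgrid[:g.shape[0],:g.shape[1]]
            win=(np.hypot(xx-u[0],yy-u[1])<r)
            thr=215 if name=='w' else 205
            m=win&(g>THR)
            if m.sum()<4: pts.append([np.nan]*2);continue
            pts.append([xx[m].mean(),yy[m].mean()])
        pts=np.array(pts);ok=~np.isnan(pts[:,0])
        W=np.full((7,2),np.nan);W[ok]=ray(pts[ok],K,p,Rm,.0535)[:,:2]
        a0,t0,res=fit(loc[ok],W[ok]);M=np.array([[np.cos(a0),-np.sin(a0)],[np.sin(a0),np.cos(a0)]])
    print(name,THR,np.degrees(a0),t0,'\n',np.round(pts,1).tolist(),'\n',np.round(res*1000,1).tolist())
def plate(name,im,K,p,Rm,c):
    g=im.max(2);m=(g<90).astype(np.uint8)
    # plate hull: dark + everything enclosed by the white rim
    w=(im.min(2)>140).astype(np.uint8)
    cs,h=cv2.findContours(w,cv2.RETR_CCOMP,cv2.CHAIN_APPROX_NONE)
    for i,k in enumerate(cs):
        if cv2.contourArea(k)>3000 and cv2.pointPolygonTest(k,c,False)>0:
            X=ray(k[:,0],K,p,Rm,.049 if h[0][i][3]>=0 else .034)[:,:2]
            r=cv2.minAreaRect((X*1000).astype(np.float32));print(name,'hole' if h[0][i][3]>=0 else 'outer',np.round(r[0],1),np.round(r[1],1),round(r[2],2))
c=dict(np.load("w1.npz"));Rt=R.from_rotvec(c["tr"]).as_matrix();T=c["T_tool_cam"]
Rw=Rt@T[:3,:3];pw=Rt@T[:3,3]+c["tp"]
t=dict(np.load("top0.npz"));Rp=R.from_rotvec(t["orientation"]).as_matrix()
for a in [('w',c,pw,Rw,(365.,180.)),('t',t,t["position"],Rp,(334.,225.))]:
    for THR in (190,205,220): meas(a[0],a[1]["image"],a[1]["intrinsics"],a[2],a[3],0,0,np.radians(-26.3),np.array([.576,.049]))
    plate(a[0],a[1]["image"],a[1]["intrinsics"],a[2],a[3],a[4])
# depth check
for n,d,p,Rm,pix in [('w',c,pw,Rw,[[351,97],[397,203],[350,152],[380,190]]),('t',t,t["position"],Rp,[[294,216],[375,214]])]:
    for u in pix:
        z=d["z_map"][u[1],u[0]];K=d["intrinsics"]
        print(n,u,np.round(p+Rm@(np.r_[(np.array(u)-K[:2,2])/K[0,0],1]*z),4))
E
```

```text
w 190 -26.972964670686192 [0.5754879  0.05075218] 
 [[351.3, 96.3], [350.2, 124.9], [349.1, 151.9], [375.4, 152.3], [401.6, 153.1], [399.3, 178.6], [397.2, 202.2]] 
 [[-0.0, -0.5], [0.1, -0.3], [0.1, -0.0], [0.1, 0.0], [-0.4, -0.5], [-0.2, 0.0], [0.4, 1.3]]
w 205 -26.949612926525848 [0.57558135 0.05078183] 
 [[351.4, 96.3], [350.2, 124.9], [349.0, 151.9], [375.5, 152.0], [401.8, 153.0], [399.4, 178.5], [397.2, 202.2]] 
 [[-0.0, -0.6], [0.0, -0.3], [-0.0, 0.0], [0.2, 0.2], [-0.3, -0.6], [-0.2, -0.0], [0.3, 1.3]]
w 220 -26.85432797462376 [0.57567489 0.05089831] 
 [[351.3, 96.3], [350.2, 124.7], [349.1, 151.9], [375.6, 152.1], [401.8, 152.6], [399.5, 178.3], [397.2, 202.1]] 
 [[-0.1, -0.6], [0.1, -0.2], [0.1, -0.1], [0.2, -0.0], [-0.2, -0.2], [-0.2, 0.0], [0.1, 1.2]]
w outer [574.3  51.7] [207.2 149.7] 63.12
w hole [573.9  52.3] [180.7 124.8] 63.0
t 190 -26.88122283106315 [0.57601037 0.0490061 ] 
 [[293.8, 215.8], [310.0, 223.3], [325.9, 230.8], [334.2, 214.7], [342.3, 198.8], [358.6, 206.2], [374.9, 213.8]] 
 [[-0.5, -0.6], [0.0, -0.2], [0.8, 0.7], [0.0, 0.1], [-0.5, -0.4], [-0.1, -0.1], [0.3, 0.5]]
t 205 -26.787362922484775 [0.57610825 0.04910268] 
 [[293.7, 215.6], [309.9, 223.2], [326.2, 230.9], [334.2, 214.7], [342.0, 198.6], [358.5, 206.2], [375.0, 213.8]] 
 [[-0.2, -0.4], [0.1, -0.2], [0.4, 0.2], [0.1, 0.0], [-0.3, 0.0], [-0.1, 0.1], [0.1, 0.3]]
t 220 -26.80034857269849 [0.57597528 0.04890203] 
 [[293.7, 215.6], [309.9, 223.3], [326.3, 231.0], [334.3, 215.0], [342.1, 198.6], [358.7, 206.1], [375.2, 213.9]] 
 [[0.0, -0.2], [0.1, -0.0], [0.3, 0.1], [-0.4, 0.1], [-0.3, 0.2], [0.2, -0.2], [0.1, 0.1]]
t outer [575.3  49. ] [208.4 150.2] 63.14
t hole [575.9  49.3] [183.9 125. ] 63.16
w [351, 97] [0.5753 0.128  0.0537]
w [397, 203] [ 0.5748 -0.0274  0.0529]
w [350, 152] [0.5455 0.0659 0.0527]
w [380, 190] [ 0.5611 -0.0009  0.0489]
t [294, 216] [0.5754 0.1264 0.0538]
t [375, 214] [ 0.5755 -0.0288  0.0541]
```

Both views agree to within 2 mm: yaw about -26.85°, centre about (0.5758, 0.050), stud crowns at about 0.054. Next is a guarded descent onto the round stud.

```bash
cat >> h.py <<'E'
A=np.radians(-26.85);T0=np.array([.5758,.0500])
M2=np.array([[np.cos(A),-np.sin(A)],[np.sin(A),np.cos(A)]])
def W(l): return M2@np.asarray(l)+T0
_x=np.array([0,0,-1.]);_y=np.array([np.cos(A),np.sin(A),0])
RV=R.from_matrix(np.c_[_x,_y,np.cross(_x,_y)]).as_rotvec()
E
python3 - <<'E'
from h import *
from cell import manip
p=W(STUD[0])
manip.move_pose([*p,.10],RV)
manip.move_linear([*p,.062],rate=.06)
manip.dwell(.3)
F=[]
for _ in range(5): F.append(manip.state()["contact_force"]);manip.dwell(.02)
b=np.mean(F,0);np.save("bias.npy",b);print("bias",b,np.std(F,0),manip.state()["tool_pos"],p)
z=.057
while z>.0495:
    manip.move_linear([*p,z],rate=.02);manip.dwell(.05)
    s=manip.state();f=s["contact_force"]-b
    print(round(z,4),np.round(s["tool_pos"],4),np.round(f,2),round(s["clock"],2))
    if f[2]>3.2: break
    z-=.0007
E
```

```text
bias [ 0.2667256   0.49841659 -0.1233134 ] [0.71312151 0.32508078 0.24558248] [0.57636481 0.12831886 0.06226454] [0.57618922 0.12826141]
0.057 [0.576  0.1283 0.0568] [-0.5   0.48  0.69] 6.42
0.0563 [0.5762 0.1283 0.0563] [-1.12 -0.66  0.68] 6.72
0.0556 [0.5762 0.1283 0.0556] [-0.82 -1.92  0.91] 7.03
0.0549 [0.5762 0.1283 0.0549] [-0.88 -1.01  0.01] 7.33
0.0542 [0.5762 0.1282 0.0542] [-0.18 -1.38  0.28] 7.62
0.0535 [0.5761 0.1282 0.0535] [-1.44 -0.56 -0.16] 7.92
0.0528 [0.5762 0.1282 0.0528] [-0.57  0.    0.02] 8.22
0.0521 [0.5761 0.1283 0.052 ] [-0.26  0.07  0.08] 8.53
0.0514 [0.5762 0.1283 0.0514] [-0.43  0.04 -0.41] 8.82
0.0507 [0.5762 0.1283 0.0506] [-0.12 -0.86 -0.02] 9.12
0.05 [0.5761 0.1283 0.0499] [-0.04  0.45 -0.03] 9.43
```

There is no force at z = 0.050, although the crown should be at 0.054. I'll look before going lower.

```bash
python3 - <<'E'
from h import *
from cell import manip,cams
for n in ["side","wrist"]:
    c=cams.capture(n);np.savez(n+"2.npz",**c);im=c["image"]
    if n=="side": im=cv2.resize(im[130:290,240:440],None,fx=3.7,fy=3.7,interpolation=cv2.INTER_CUBIC)
    cv2.imwrite(f"pics/{n}2.png",im)
s=manip.state();print({k:np.round(s[k],3) for k in("contact_force","moment","tool_pos","tau","gripper_width","clock")})
c=dict(np.load("side2.npz"));K=c["intrinsics"];Rs=R.from_rotvec(c["orientation"]).as_matrix()
for X in ([*W(STUD[0]),.05],[*W(STUD[0]),.054]):
    q=(np.array(X)-c["position"])@Rs;print(q[:2]/q[2]*K[0,0]+K[:2,2])
E
```

```text
{'contact_force': array([-0.382, -0.197,  0.259]), 'moment': array([-0.137,  0.095,  0.023]), 'tool_pos': array([0.576, 0.128, 0.05 ]), 'tau': array([-1.0000e-03, -4.4440e+01, -3.0467e+01,  5.7000e-02, -3.3000e-02,
       -0.0000e+00]), 'gripper_width': np.float64(0.0), 'clock': np.float64(9.525)}
[305.42467861 195.61405188]
[305.4088179  194.08663936]
```

View pics/side2.png

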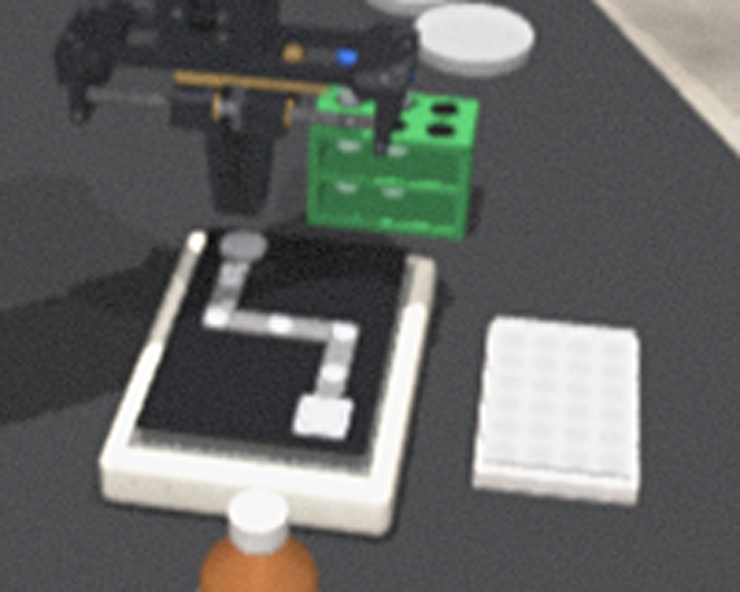

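View pics/wrist2.png

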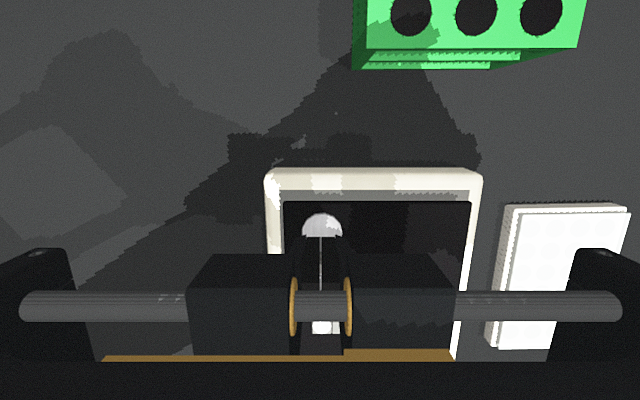

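The side view shows the fingertip's lower edge at zoomed (240,212), which is raw (305,187). The model predicts (305,195.6), so the real tips look well above the stud. I'll measure the tip from the depth image.

```bash
python3 - <<'E'
from h import *
c=dict(np.load("side2.npz"));K=c["intrinsics"];Rs=R.from_rotvec(c["orientation"]).as_matrix();p=c["position"]
def P(u,v):
    z=c["z_map"][v,u];return p+Rs@(np.r_[(np.array([u,v])-K[:2,2])/K[0,0],1]*z)
for v in range(168,200): print(v,[np.round(P(u,v),3).tolist() for u in (300,305,310)])
c=dict(np.load("wrist2.npz"));K=c["intrinsics"];T=c["T_tool_cam"]
print("wrist tool coords")
for v in range(226,262,3):
    print(v,[np.round(T[:3,:3]@(np.r_[(np.array([u,v])-K[:2,2])/K[0,0],1]*c["z_map"][v,u])+T[:3,3],3).tolist() for u in (310,330)])
E
```

```text
168 [[0.564, 0.124, 0.124], [0.575, 0.123, 0.123], [0.583, 0.116, 0.125]]
169 [[0.564, 0.125, 0.121], [0.573, 0.117, 0.124], [0.582, 0.11, 0.127]]
170 [[0.564, 0.122, 0.12], [0.574, 0.12, 0.12], [0.583, 0.114, 0.122]]
171 [[0.564, 0.122, 0.118], [0.574, 0.12, 0.117], [0.582, 0.111, 0.122]]
172 [[0.564, 0.124, 0.114], [0.573, 0.118, 0.116], [0.582, 0.113, 0.118]]
173 [[0.564, 0.124, 0.112], [0.573, 0.116, 0.115], [0.583, 0.114, 0.115]]
174 [[0.564, 0.124, 0.11], [0.573, 0.119, 0.111], [0.582, 0.111, 0.114]]
175 [[0.564, 0.124, 0.107], [0.573, 0.117, 0.11], [0.582, 0.112, 0.112]]
176 [[0.564, 0.124, 0.104], [0.573, 0.118, 0.107], [0.582, 0.113, 0.109]]
177 [[0.564, 0.124, 0.102], [0.573, 0.119, 0.104], [0.582, 0.112, 0.107]]
178 [[0.563, 0.121, 0.102], [0.573, 0.117, 0.103], [0.582, 0.113, 0.104]]
179 [[0.563, 0.122, 0.099], [0.573, 0.119, 0.099], [0.582, 0.113, 0.101]]
180 [[0.563, 0.12, 0.098], [0.574, 0.121, 0.095], [0.582, 0.112, 0.099]]
181 [[0.563, 0.12, 0.095], [0.574, 0.121, 0.093], [0.582, 0.113, 0.096]]
182 [[0.564, 0.123, 0.09], [0.574, 0.121, 0.09], [0.582, 0.113, 0.093]]
1
[... 1218 characters left out ...]
82, 0.114, 0.05]]
wrist tool coords
226 [[-0.004, -0.007, -0.006], [-0.003, 0.005, -0.006]]
229 [[-0.004, -0.007, -0.005], [-0.004, 0.005, -0.004]]
232 [[-0.003, -0.007, -0.002], [-0.004, 0.005, -0.002]]
235 [[-0.003, -0.007, 0.0], [-0.004, 0.005, -0.0]]
238 [[-0.029, -0.006, -0.009], [-0.029, 0.004, -0.009]]
241 [[-0.032, -0.006, -0.009], [-0.032, 0.004, -0.009]]
244 [[-0.036, -0.006, -0.009], [-0.036, 0.004, -0.009]]
247 [[-0.04, -0.006, -0.009], [-0.04, 0.004, -0.009]]
250 [[-0.043, -0.006, -0.009], [-0.042, 0.004, -0.009]]
253 [[-0.046, -0.006, -0.009], [-0.046, 0.004, -0.009]]
256 [[-0.049, -0.006, -0.009], [-0.049, 0.004, -0.009]]
259 [[-0.052, -0.005, -0.009], [-0.052, 0.004, -0.009]]
```

Both cameras put the real fingertip end about 27 mm behind the nominal TCP (tip height about 0.077 now). That means descending further, so I need to know how low the gripper body will sit relative to the rack tubes (104 mm) and bottle (105 mm). I'll measure the body's underside and the obstacles.

```bash
python3 - <<'E'
from h import *
from cell import manip
s=manip.state();Rt=R.from_rotvec(s["tcp_rot"]).as_matrix()
def cloud(c,p,Rm):
    K=c["intrinsics"];v,u=np.mgrid[:400,:640];z=c["z_map"]
    d=np.stack([(u-K[0,2])/K[0,0],(v-K[1,2])/K[0,0],np.ones_like(z)],-1)*z[...,None]
    return d@Rm.T+p,z>0
c=dict(np.load("side2.npz"));Xs,ms=cloud(c,c["position"],R.from_rotvec(c["orientation"]).as_matrix())
L=(Xs-s["tool_pos"])@Rt
sel=ms&(Xs[...,2]>.06)&(np.abs(L[...,1])<.12)&(np.abs(L[...,2])<.07)
for a in np.arange(-.16,0,.008):
    k=sel&(L[...,0]>=a)&(L[...,0]<a+.008)
    if k.sum(): print(f"side x {a:.3f} n{k.sum()} y {L[k][:,1].min():.3f} {L[k][:,1].max():.3f} z {L[k][:,2].min():.3f} {L[k][:,2].max():.3f}")
c=dict(np.load("wrist2.npz"));T=c["T_tool_cam"];Lw,mw=cloud(c,T[:3,3],T[:3,:3])
sel=mw&(np.abs(Lw[...,1])<.12)&(np.abs(Lw[...,2])<.07)
for a in np.arange(-.16,-.015,.008):
    k=sel&(Lw[...,0]>=a)&(Lw[...,0]<a+.008)
    if k.sum(): print(f"wrist x {a:.3f} n{k.sum()} y {Lw[k][:,1].min():.3f} {Lw[k][:,1].max():.3f} z {Lw[k][:,2].min():.3f} {Lw[k][:,2].max():.3f}")
# obstacles from initial top
t=dict(np.load("top0.npz"));X,m=cloud(t,t["position"],R.from_rotvec(t["orientation"]).as_matrix());im=t["image"].astype(int)
B,G,Rr=im[...,0],im[...,1],im[...,2]
loc=lambda P:(P[:,:2]-T0)@M2
for n,k in [("rack",(G>Rr+60)&(G>B+40)),("caps",(B>G+50)&(B>Rr+60)),("bottle",(Rr>B+60)&(Rr>G+30))]:
    k=k&m&(X[...,0]<.8)&(np.abs(X[...,1])<.3);P=X[k];l=loc(P)*1000
    print(n,k.sum(),"world z",P[:,2].min().round(3),P[:,2].max().round(3),"local x",np.percentile(l[:,0],[1,99]).round(),"y",np.percentile(l[:,1],[1,99]).round())
E
```

```text
side x -0.160 n124 y -0.041 0.016 z -0.016 0.025
side x -0.152 n139 y -0.041 0.016 z -0.015 0.025
side x -0.144 n188 y -0.090 0.091 z -0.022 0.038
side x -0.136 n1019 y -0.094 0.093 z -0.033 0.038
side x -0.128 n260 y -0.092 0.093 z -0.019 0.039
side x -0.120 n264 y -0.091 0.090 z -0.031 0.038
side x -0.112 n339 y -0.087 0.084 z -0.002 0.038
side x -0.104 n156 y -0.086 0.085 z -0.016 0.039
side x -0.096 n28 y -0.086 0.085 z -0.029 0.038
side x -0.088 n17 y -0.018 0.017 z -0.001 0.014
side x -0.080 n67 y -0.019 0.017 z -0.006 0.016
side x -0.072 n64 y -0.017 0.016 z -0.007 0.015
side x -0.064 n49 y -0.017 0.016 z -0.005 0.013
side x -0.056 n59 y -0.015 0.015 z -0.009 0.014
side x -0.048 n48 y -0.015 0.014 z -0.003 0.014
side x -0.040 n48 y -0.016 0.013 z -0.008 0.014
side x -0.032 n16 y -0.009 0.008 z 0.008 0.013
wrist x -0.136 n14299 y -0.063 0.061 z -0.026 -0.021
wrist x -0.128 n10281 y -0.067 0.065 z -0.028 -0.019
wrist x -0.120 n17818 y -0.080 0.078 z -0.035 -0.012
wrist x -0.112 n20806 y -0.085 0.083 z -0.036 -0.003
wrist x -0.104 n7481 y -0.086 0.085 z -0.036 0.005
wrist x -0.096 n2427 y -0.086 0.086 z -0.035 0.010
wrist x -0.088 n99 y -0.008 0.007 z -0.003 0.011
wrist x -0.080 n298 y -0.010 0.008 z -0.011 0.011
wrist x -0.072 n596 y -0.011 0.010 z -0.012 0.011
wrist x -0.064 n413 y -0.012 0.011 z -0.011 -0.008
wrist x -0.056 n484 y -0.016 0.015 z -0.011 0.001
wrist x -0.048 n529 y -0.016 0.014 z -0.011 0.009
wrist x -0.040 n365 y -0.015 0.014 z -0.011 -0.008
wrist x -0.032 n154 y -0.013 0.012 z -0.011 -0.009
rack 1303 world z -0.001 0.088 local x [-13.  86.] y [172. 227.]
caps 174 world z 0.002 0.11 local x [-2. 45.] y [204. 221.]
bottle 445 world z 0.001 0.108 local x [ 2. 51.] y [-221. -172.]
```

The body begins about 66 mm behind the real tips, as specified, so the whole gripper is offset by about 27 mm along its axis from the reported TCP. The body still clears the rack and bottle with the tips on the studs. I'll continue the guarded descent using this measured offset.

```bash
cat >> h.py <<'E'
def force(manip,n=5):
    F=[]
    for _ in range(n): F.append(manip.state()["contact_force"]);manip.dwell(.01)
    return np.mean(F,0)
E
python3 - <<'E'
from h import *
from cell import manip
p=W(STUD[0])
manip.move_linear([*p,.033],rate=.05);manip.dwell(.2)
b=force(manip,15);np.save("bias.npy",b);print("bias",b)
z=.0305
while z>.018:
    manip.move_linear([*p,z],rate=.02)
    f=force(manip)-b;s=manip.state()
    print(round(z,4),np.round(s["tool_pos"],4),np.round(f,2),round(s["clock"],2))
    if f[2]>3: break
    z-=.0007
E
```

```text
bias [-0.27836211 -0.0810269   0.01098769]
0.0305 [0.576  0.1282 0.0304] [0.24 0.15 0.24] 10.66
0.0298 [0.5762 0.1282 0.0298] [ 0.23  0.08 -0.08] 10.95
0.0291 [0.5761 0.1283 0.029 ] [ 0.28 -0.36 -0.02] 11.24
0.0284 [0.5762 0.1282 0.0283] [ 0.33 -0.   -0.21] 11.53
0.0277 [0.5761 0.1283 0.0276] [-0.03  0.12 -0.49] 11.82
0.027 [0.5761 0.1283 0.0269] [ 0.07  0.09 -0.24] 12.12
0.0263 [0.5763 0.1283 0.0263] [0.29 0.09 0.31] 12.41
0.0256 [0.5763 0.1283 0.0258] [0.05 0.25 1.8 ] 12.7
0.0249 [0.5763 0.1283 0.0251] [-0.14  0.35  2.42] 12.99
0.0242 [0.5763 0.1283 0.0243] [-0.72 -0.26  3.74] 13.28
```

Contact came at TCP z ≈ 0.0262, and the force rise matches the plate spring. Next I'll slide along the first leg at 0.0238 (about 2.4 mm of plate travel on studs, 0.4 mm on the track), watching the force.

```bash
cat >> h.py <<'E'
def slide(manip,l0,l1,z,n=5,b=None,rate=.03):
    for k in range(1,n+1):
        l=l0+(l1-l0)*k/n
        manip.move_linear([*W(l),z],rate=rate)
        f=force(manip,3)-b;s=manip.state()
        fl=np.r_[f[:2]@M2,f[2]]
        print(np.round(l*1000).astype(int),np.round(((s["tool_pos"][:2]-T0)@M2-l)*1000,1),round(s["tool_pos"][2],4),np.round(fl,1),round(s["clock"],2))
        if f[2]>7 or np.hypot(*f[:2])>7: print("STOP");return False
    return True
E
python3 - <<'E'
from h import *
from cell import manip,cams
b=np.load("bias.npy")
c=cams.capture("side");cv2.imwrite("pics/side3.png",cv2.resize(c["image"][130:290,240:440],None,fx=3.7,fy=3.7,interpolation=cv2.INTER_CUBIC))
ok=slide(manip,STUD[0],STUD[1],.0238,b=b)
c=cams.capture("side");cv2.imwrite("pics/side4.png",cv2.resize(c["image"][130:290,240:440],None,fx=3.7,fy=3.7,interpolation=cv2.INTER_CUBIC))
E
```

```text
[-35  63] [0.5 0.1] 0.0241 [1.3 2.3 3.4] 13.74
[-35  56] [ 0.1 -0.4] 0.0238 [1.1 1.5 4.1] 14.15
[-35  49] [-0.4 -0.6] 0.0234 [0.3 2.1 2.4] 14.56
[-35  42] [-0.  -0.4] 0.0239 [-0.3  1.5  3.5] 14.97
[-35  35] [ 0.1 -0.4] 0.0238 [0.5 1.4 3.5] 15.38
```

View pics/side3.png

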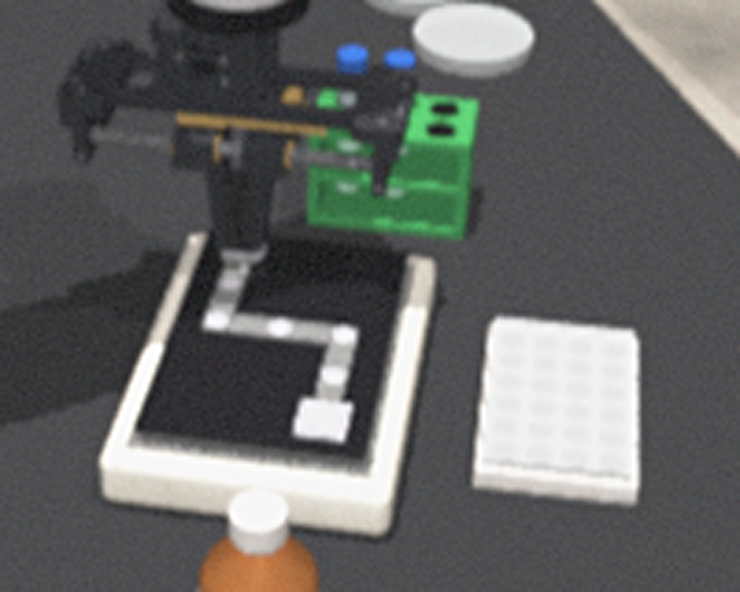

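View pics/side4.png

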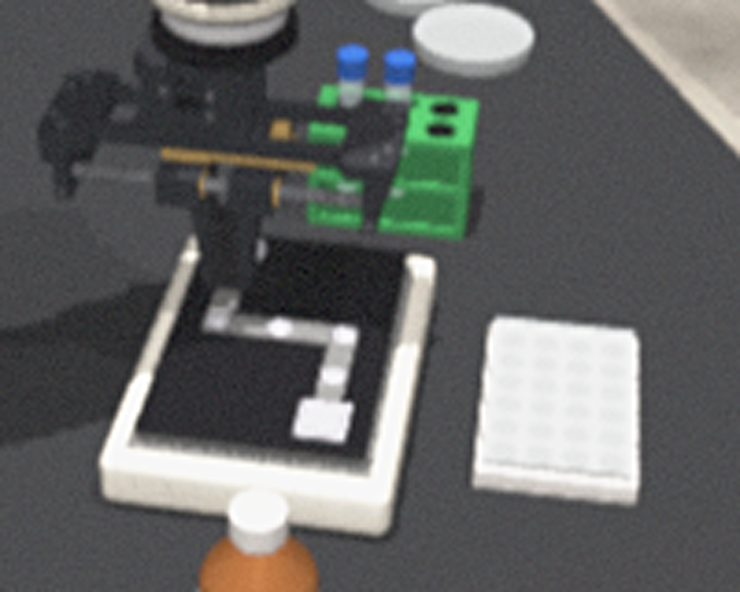

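The first image shows the tips on the round stud at (240,250). The second shows them on stud 1, with the pad corners unmoved at (105,465) and (388,530). Lateral forces are low, so I'll continue to stud 5.

```bash
python3 - <<'E'
from h import *
from cell import manip,cams
b=np.load("bias.npy")
for i in (1,2,3,4):
    if not slide(manip,STUD[i],STUD[i+1],.0238,b=b):break
c=cams.capture("side");cv2.imwrite("pics/side5.png",cv2.resize(c["image"][130:290,240:440],None,fx=3.7,fy=3.7,interpolation=cv2.INTER_CUBIC))
E
```

```text
[-35  28] [-0.  -0.4] 0.0238 [1.  1.3 4. ] 15.83
[-35  21] [-0.5 -1.2] 0.0232 [ 0.6 -1.6  2.4] 16.24
[-35  14] [-0.1 -0.1] 0.0238 [0.  2.1 1.7] 16.65
[-35   7] [ 0.3 -0.2] 0.0241 [0.1 1.4 3.5] 17.06
[-35   0] [ 0.1 -0.4] 0.0239 [0.6 1.1 3.6] 17.47
[-28   0] [-0.7 -0.7] 0.0233 [-2.9 -1.2  4.3] 17.88
[-21   0] [1.4 0.3] 0.0241 [1.8 0.7 1.2] 18.28
[-14   0] [ 0.2 -0. ] 0.0237 [0.4 0.1 2.4] 18.69
[-7  0] [-0.2 -0.1] 0.0238 [-2.9  0.2  4.3] 19.1
[0 0] [1.1 0.3] 0.0242 [-0.7 -0.1  3.4] 19.51
[7 0] [0.5 0. ] 0.0239 [-1.5 -0.4  3.8] 19.92
[14  0] [1.1 0.1] 0.0239 [1.5 0.1 1.4] 20.32
[21  0] [ 0.2 -0.1] 0.0237 [ 0.1 -0.1  2.2] 20.73
[28  0] [-0.2 -0.1] 0.0238 [-2.8  0.1  3.7] 21.14
[35  0] [1.1 0.2] 0.0242 [-0.6  0.2  3.6] 21.55
[35 -7] [0.9 0.1] 0.0243 [1.1 1.1 3.7] 21.96
[ 35 -14] [-0.6 -1.1] 0.0233 [ 0.6 -1.9  2.1] 22.37
[ 35 -21] [-0.2 -0.1] 0.0237 [-0.1  2.4  2.2] 22.77
[ 35 -28] [ 0.3 -0.3] 0.0241 [-0.1  2.2  3.4] 23.18
[ 35 -35] [ 0.2 -0.4] 0.0239 [0.4 0.6 3.5] 23.59
```

View pics/side5.png

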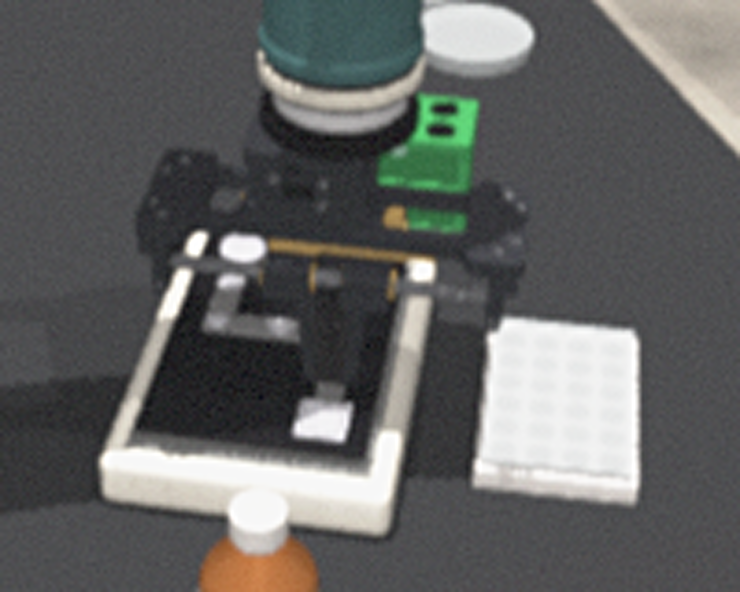

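The tips are on stud 5 at zoomed (330,385), and the pad corners and bystanders are unchanged. Now the last stretch onto the square stud, in finer steps.

```bash
python3 - <<'E'
from h import *
from cell import manip,cams
b=np.load("bias.npy")
if slide(manip,STUD[5],STUD[6],.0239,n=8,b=b,rate=.025):
    manip.move_linear([*W(STUD[6]),.0236],rate=.02)
    manip.dwell(.3)
    print(np.round(force(manip,10)-b,2),manip.state()["tool_pos"],W(STUD[6]),manip.state()["clock"])
c=cams.capture("side");cv2.imwrite("pics/side6.png",cv2.resize(c["image"][130:290,240:440],None,fx=3.7,fy=3.7,interpolation=cv2.INTER_CUBIC))
E
```

```text
[ 35 -39] [-0.  -0.2] 0.0239 [0.9 2.6 3.9] 23.99
[ 35 -44] [-0.1 -0.3] 0.0238 [0.3 1.6 3.7] 24.34
[ 35 -48] [-0.3 -0.8] 0.0235 [ 0.3 -0.2  2.3] 24.69
[ 35 -53] [-0.2  1.4] 0.024 [-0.4  6.1  2.1] 25.04
[ 35 -57] [-0.1  2.8] 0.0243 [-1.4 10.8  1.7] 25.39
STOP
```

View pics/side6.png

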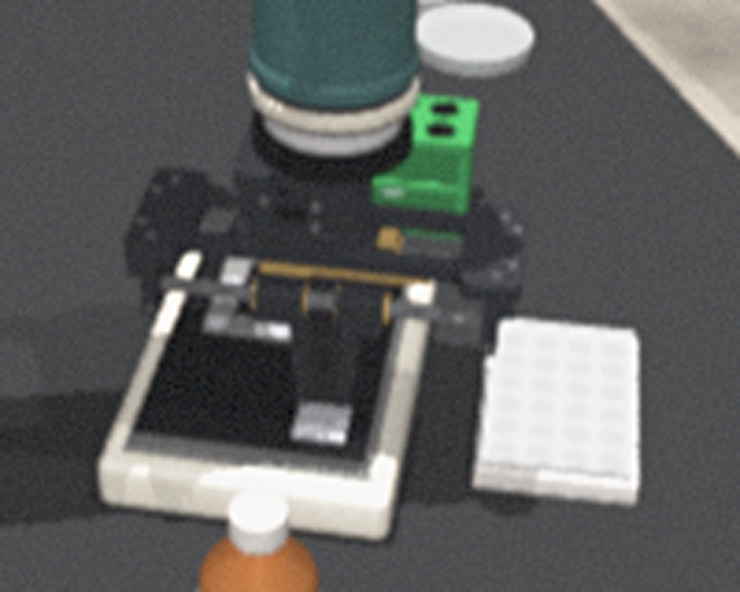

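The tip edge caught on the steep flank of the square stud. My guard stopped it at 10.8 N sideways, most of it taken up by arm compliance. I'll relax back, rise just to crown height, move over, and press down.

```bash
python3 - <<'E'
from h import *
from cell import manip,cams
b=np.load("bias.npy")
def st(t):
    f=force(manip,4)-b;s=manip.state();print(t,np.round(((s["tool_pos"][:2]-T0)@M2)*1000,1),round(s["tool_pos"][2],4),np.round(np.r_[f[:2]@M2,f[2]],1),round(s["clock"],2))
manip.move_linear([*W([.035,-.0535]),.0240],rate=.02);st("relax")
manip.move_linear([*W([.035,-.0535]),.0268],rate=.02);st("up")
c=cams.capture("side");np.savez("side7.npz",**c)
a=dict(np.load("side0.npz"))["image"];i=c["image"]
cv2.imwrite("pics/side7.png",np.vstack([cv2.resize(x[180:280,255:425],None,fx=4,fy=3,interpolation=cv2.INTER_CUBIC) for x in(a,i)]))
# shift of pad front edge region / microplate / bottle between images
for n,(x0,x1,y0,y1) in dict(padfront=(262,350,248,276),micro=(366,416,212,268),bottle=(290,330,262,322)).items():
    A,B=[cv2.cvtColor(q[y0:y1,x0:x1],cv2.COLOR_BGR2GRAY).astype(np.float32) for q in(a,i)]
    print(n,cv2.phaseCorrelate(A,B,cv2.createHanningWindow(A.shape[::-1],cv2.CV_32F)))
E
```

```text
relax [ 34.5 -53.7] 0.0237 [-1.4  1.6  2.4] 25.79
up [ 34.8 -54.1] 0.0265 [ 0.8  0.3 -0.2] 26.12
padfront ((0.014077054386120835, 0.6677057299841156), 0.8539501140735768)
micro ((0.3886018335364909, 0.5162970923846188), 0.46208466466267906)
bottle ((-0.051964701694281246, 0.1268292779890352), 0.8979792050520579)
```

View pics/side7.png

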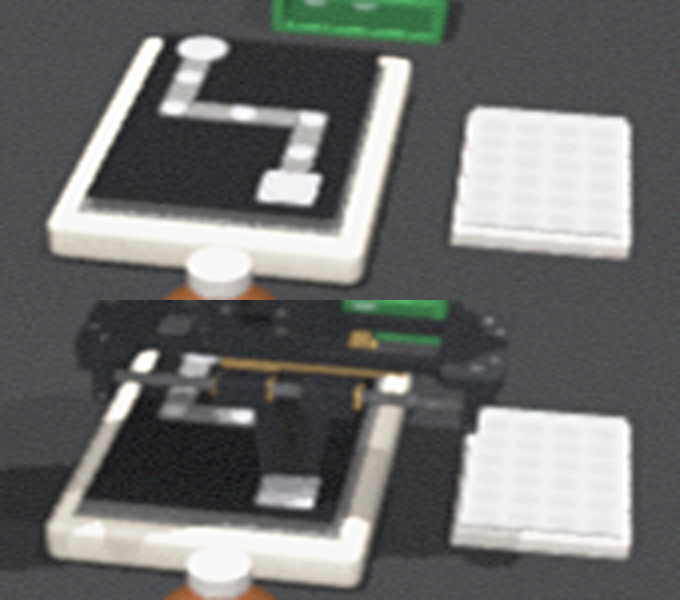

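The pad's front edge moved at most about 0.7 px in the image (roughly 1 mm, and partly shadow). I'll go over the crown and press.

```bash
python3 - <<'E'
from h import *
from cell import manip,cams
b=np.load("bias.npy")
def st(t):
    f=force(manip,4)-b;s=manip.state();print(t,np.round(((s["tool_pos"][:2]-T0)@M2)*1000,1),round(s["tool_pos"][2],4),np.round(np.r_[f[:2]@M2,f[2]],1),round(s["clock"],2));return f
manip.move_linear([*W([.035,-.0535]),.0272],rate=.02)
manip.move_linear([*W([.035,-.062]),.0272],rate=.03);f=st("over")
if np.hypot(*f[:2])<4:
    manip.move_linear([*W(STUD[6]),.0272],rate=.03);st("at 6")
    for z in (.0255,.0240,.0232):
        manip.move_linear([*W(STUD[6]),z],rate=.015);st(z)
    manip.dwell(.3);st("hold")
c=cams.capture("side");np.savez("side8.npz",**c)
a=dict(np.load("side0.npz"))["image"];i=c["image"]
cv2.imwrite("pics/side8.png",np.vstack([cv2.resize(x[180:280,255:425],None,fx=4,fy=3,interpolation=cv2.INTER_CUBIC) for x in(a,i)]))
E
```

```text
over [ 35.  -62.2] 0.0272 [ 0.3 -0.  -0.1] 26.88
at 6 [ 35.  -70.1] 0.0272 [ 0.3 -0.2 -0.2] 27.33
0.0255 [ 35.4 -69.9] 0.0258 [0.6 0.  1.5] 27.63
0.024 [ 35.4 -69.8] 0.0243 [ 0.1 -0.3  3.2] 27.92
0.0232 [ 35.4 -69.9] 0.0235 [ 0.7 -0.5  4.2] 28.2
hold [ 35.4 -69.9] 0.0234 [ 1.6 -0.   4.4] 28.53
```

View pics/side8.png

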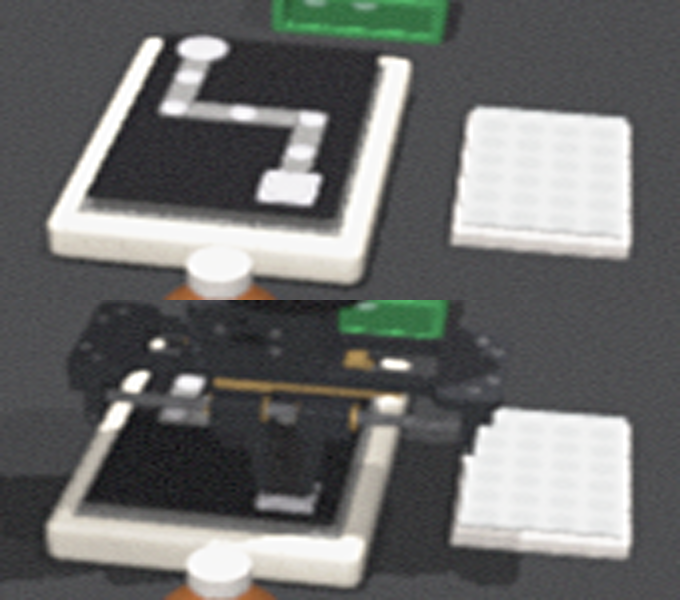

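The fingertips rest on the square stud (lower panel, (285,490)) at a steady force of about 4.4 N, or roughly 2.8 mm of plate travel. The pad, bottle and microplate are in place, so I'm handing in.

```bash
python3 - <<'E'
from cell import order
print(order.close_job())
E
```

```text
the job is handed in; nothing more can be done
None
```

I touched the round stud, followed the track round both corners over studs 2–6, and handed in at about 28.5 s with the shut fingertips resting on the square stud. At the end the push was about 4.4 N, or roughly 2.8 mm of plate travel. The highest downward force I logged was 4.4 N, so the plate stayed well short of its stop.

Two things did not go as planned:

- **TCP offset:** the real fingertips were about 27 mm short of the reported TCP. The cameras showed this and the contact height confirmed it, so I corrected for it before touching the pad.
- **Catch on the square stud:** on the last leg the fingertips caught on the stud's steep side. My force guard stopped them at 10.8 N sideways. I backed off, lifted just above the crown, so contact was lost for the last 16 mm or so, and pressed down from above.

The catch may have moved the pad by about 1 mm. The side view showed a change of about 0.7 px at its front edge, though part of that may be shadow. The bottle shifted only about 0.1 px. The microplate and rack looked unmoved, but they were partly hidden or in shadow, so I could not measure them cleanly.

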